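Set and weigh down the cutting guide

ROBOT

A 7-joint arm with a two-finger parallel gripper is mounted at the origin on the work surface. World frame = base frame: x ahead of the robot, y to its left, z up, the work surface at z = 0. Lengths are in m, angles in degrees, forces in N, time in s.
With the tool pointing down it reaches from about 0.425 to 0.925 m from the base axis. Payload 6.8 kg.
Tool frame: the origin (TCP) lies at the very end of the fingers, on their centre line; the grasp point (between the pads) lies 19 mm behind it (r.tcp_to_grasp is the distance from the TCP to the grasp point, in m); z points along the fingers, y is the line along which they close (so a half turn about z gives the same grasp; the last joint's range is limited). The gripper opens to 88 mm and grips with 3 to 60 N. Pads are 20 mm wide; open, the fingers measure 115 mm over their backs; the gripper's body (75 mm by 178 mm) begins 61 mm behind the grasp point.
Start: joints at [65.713, 27.33, 1.283, 89.118, -0.659, 63.558, -4.761], TCP at [0.21, -0.642, 0.223] pointing down, gripper open.
Joint ranges: [-169.35, 169.35], [-19.33, 120.38], [-80.79, 83.38], [13.8, 139.57], [-78.32, 258.32], [9.67, 109.79], [-169.56, 169.56]. Speed limits (degrees/s): [136.94, 136.94, 180, 180, 180, 180, 180].

INTERFACE

Orientations are given as a 3x3 rotation matrix whose columns are the frame's x, y, z axes.
In Python, from rig import r, camera, camera_model gives the robot as it stands. The module is installed in compiled form; this text tells all that it offers.
- The arm moves only by the tool move_arm, never from a script. Its argument "plan" is one flat list of numbers, 7 for each row, row after row: the shift along the world's x, y, z in m, then the turn, a rotation vector about the world's x, y, z in units of 6 degrees (1.0 is 6 degrees), then the finger opening in m, from 0 to 0.0878. In form: [dx, dy, dz, wx, wy, wz, grip, dx, dy, dz, wx, wy, wz, grip, ...]. A call has 1 to 5 rows; each row shifts and turns the commanded pose from where the row before left it; what a row does not reach is not made up. A row lasts 1/8 s, in which the tool goes at most 62.5 mm and 10.7 degrees, less where a joint would pass 70% of its speed; a pose out of reach is approached as far as the arm can. A call with a gripper value outside its range is refused whole. The fingers move at their own pace and stop on an object; "force" is the grip in N (left out, the last holds). Time passes only in rows, so rows that do not move let the fingers close. It gives the time, the measured TCP pose, the force, the opening and the grip force at its end, in the units of the state.
- r.sense(): the state, without advancing time (a new reading comes with each control period).
- camera(name): name is "side" or "top" or "wrist"; returns (picture, depth): 384x512x3 uint8, red, green, blue; 384x512 float32, m along the optical axis (not along the pixel's ray), 0 where there is no reading.
- camera_model(name): a dict with "intrinsics" (3x3 intrinsics, pixels), "k1" (the pictures are not rectified: a ray, as slopes to the right and down, at radius r is drawn at 1 + k1 r^2 times it, then the intrinsics apply), "origin" and "attitude" of the camera in the world; the wrist camera has in their place "T_tool_cam" (4x4, takes a point from camera to tool coordinates, whose origin is the TCP and whose axes are the flange's). Camera axes: x right, y up, looking along -z (the intrinsics and any distortion apply to the point x, -y, -z); pixel columns grow to the right and rows downward; lengths in m; the calibration is good to about 2 mm. A picture is of the moment at which its call begins: read the wrist's pose just before it. camera_model takes no time and is no camera call.
- r.job_done(): hands the job in; it is judged then, once.
The state is a dict: "t": time; "joint_pos": joint angles; "qvel": joint speeds; "joint_torque": joint torques, N m; "tcp_pos": TCP position; "orientation": TCP orientation; "ft_force": force on the tool from outside, world axes, zero at the start; "wrist_torque": the same for the moment, N m; "finger_gap": finger opening in m; "grasp_force": force on a finger pad.
Only numpy, scipy, OpenCV 4.12 (cv2) and the standard library are available. Lean on these libraries where they do the work, as an engineer would, in place of code of your own. Each camera call takes 0.05 s, during which the arm holds its last target. There are 200 camera calls.

TASK

Set the aluminium cutting guide for a cut: push near its free end so that it swings about its pin until its long edge meets the tip of the stop's thumbscrew, and press it there gently but definitely for about a second. Then stand the round steel weight upright on the guide, in the half towards its free end, setting it down gently so that the guide stays against the screw. Let go, and leave the jar, the tape and the screwdriver where they are.

Things in the scene. Friction and masses are not known exactly. Their poses are not given: they have to be found in the camera images.
- board: Fixed cutting board of plywood with a cardboard sheet on top, 360 x 450 mm, 12 mm high over the bench. Origin: centre of its underside; y along the 450 mm, x away from the robot at yaw 0. At board (0, -180 mm) stands a steel pin, 11 mm thick, with a flat head of 24 mm diameter whose top is 40 mm over the bench; the guide turns about it.
- rail: Loose aluminium guide, 380 x 90 x 18 mm, about 0.5 kg, flat on the board (top 30 mm over the bench), one end over the pin. Origin: axis of its pin hole, underside; x along it to the free end (bar from x -30 to +350 mm), z up. Edge y = +45 mm faces the robot: push there. Edge y = -45 mm meets the screw. Starts swung 0.2 to 0.36 rad towards the robot from the board's y axis.
- rail_push (a point): Point on the guide's robot-side edge (y = +45 mm) where a push serves well: 310 mm along from the pin, 40 mm short of the free end, at half thickness. Axes as the guide's. The guide slides with 1 to 4 N of dry friction felt here and stays where it is left; its hole has 1 mm of play on the pin.
- stop: Fixed dark steel stop block on the far side of the guide, 30 mm thick in x, 50 mm in y, 32 mm tall, with a 5 mm foot plate. Origin: centre of the block's underside, on the board; axes as the board's. A rigid steel thumbscrew passes through it along x, 11 mm over the board; its round tip, 12 mm thick, meets the guide 228 to 252 mm from the pin.
- stop_face (a point): Middle of the stop block's face towards the guide, at the screw's height, 15 mm before the block's origin. The screw tip reaches 4 to 28 mm out of this face towards -x; how far differs each time and is not measured: find it by feel. A definite press: 3 N or more at the screw, about 8 N of push; over 20 N there spoils its setting: creep over the last 30 mm.
- weight: Loose round steel weight, about 0.6 kg: body 46 mm diameter, 40 mm tall, then a neck of 16 mm diameter and a grip knob of 24 mm diameter from 46 to 76 mm over its underside. Origin: centre of its underside, z up. It stands upright on the bench beside the board, left or right. Hitting the guide with over 45 N counts as banged down.
- jar: Bystander: grey jar with a steel lid, 52 mm diameter, 75 mm tall, standing on the bench. Origin: centre of its underside.
- tape: Bystander: grey ring of tape lying flat, 80 mm outer and 52 mm inner diameter, 30 mm tall. Origin: centre of its underside.
- driver: Bystander: screwdriver, 170 mm long, lying on the bench left of the board along its x axis. Origin: in the middle of it, at its underside.
Things that resemble listed ones, but are neither listed nor needed, are in the scene too. Leave any red look-alike of the weight alone.

How it is judged:
By the outcome, as a careful person would: the job done as asked, in the order asked, and still so for the second after the job is handed in, with the robot touching nothing.
It also fails if it takes over 72 s, if anything falls off the work surface, if the arm or the gripper's body presses on something with over 40 N, if the wrist force passes 120 N, or if a joint passes its speed limit or range.

## Working session

There is one attempt and no reset: what is moved stays moved. The work goes in short steps, Python scripts to look and compute and a tool call to move; the robot and the scene stay as the last step left them, time stands still between calls to the robot, and variables do not carry over. Pictures are saved under pics/ and viewed, at most 10 in all, crops included, and the job is handed in when it is done.

Besides the shell and the picture viewer there is one more tool, called after "Emit:" as name(argument=value, ...) on one line, values as JSON. move_arm: Moves the arm, as the interface text tells. Its arguments: {"type":"object","properties":{"plan":{"type":"array","items":{"type":"number"}},"force":{"type":"number"}},"required":["plan"]}

```bash
mkdir -p pics
cat > h.py <<'E'
import numpy as np, cv2
from rig import r, camera, camera_model
def cam(name):
    m=camera_model(name)
    if name=="wrist":
        s=r.sense(); T=np.eye(4); T[:3,:3]=s["orientation"]; T[:3,3]=s["tcp_pos"]
        M=T@np.array(m["T_tool_cam"]); o,R=M[:3,3],M[:3,:3]
    else: o,R=np.array(m["origin"]),np.array(m["attitude"])
    return o,R,np.array(m["intrinsics"]),m["k1"]
def ray(c,uv,z):
    "pixels -> world points on plane z"
    o,R,K,k1=c
    p=cv2.undistortPoints(np.array(uv,float).reshape(-1,1,2),K,np.array([k1,0,0,0.]))[:,0]
    d=np.c_[p[:,0],-p[:,1],-np.ones(len(p))]@R.T
    return o+d*((z-o[2])/d[:,2])[:,None]
def proj(c,P):
    o,R,K,k1=c
    q=(np.atleast_2d(P)-o)@R; q=q*[1,-1,-1]
    return cv2.projectPoints(q,np.zeros(3),np.zeros(3),K,np.array([k1,0,0,0.]))[0][:,0]
def save(n,im): cv2.imwrite(f"pics/{n}.png",im[:,:,::-1])
E
python3 - <<'E'
from h import *
np.set_printoptions(precision=3,suppress=True)
s=r.sense(); print(s)
ims=[]
for n in("top","side"):
    im,d=camera(n); save(n,im); np.savez(f"{n}.npz",im=im,d=d)
    print(n,cam(n))
print(camera_model("wrist"))
E
```

```text
{'t': 0.0, 'joint_pos': array([65.712, 27.377,  1.279, 89.175, -0.659, 63.556, -4.761]), 'qvel': array([-0.064,  0.1  ,  0.022,  0.006, -0.077, -0.133,  0.011]), 'joint_torque': array([ -0.001, -58.286,   1.534, -27.262,  -0.054,   0.017,   0.   ]), 'tcp_pos': array([ 0.209, -0.641,  0.222]), 'orientation': array([[ 0.951,  0.311, -0.001],
       [ 0.311, -0.951,  0.002],
       [-0.   , -0.002, -1.   ]]), 'ft_force': array([0.047, 0.375, 0.108]), 'wrist_torque': array([ 0.021,  0.014, -0.007]), 'grasp_force': 0.0, 'finger_gap': 0.08800942509728918}
top (array([ 0.332, -0.006,  1.106]), array([[ 0.134,  0.97 , -0.203],
       [-0.991,  0.131, -0.028],
       [-0.   ,  0.205,  0.979]]), array([[402.426,   0.   , 252.115],
       [  0.   , 402.426, 190.064],
       [  0.   ,   0.   ,   1.   ]]), -0.038244622177022874)
side (array([ 0.09 , -0.451,  0.688]), array([[ 0.682,  0.512, -0.523],
       [-0.731,  0.458, -0.505],
       [-0.019,  0.727,  0.687]]), array([[355.972,   0.   , 260.374],
       [  0.   , 355.972, 195.302],
       [  0.   ,   0.   ,   1.   ]]), -0.10142286676027355)
{'intrinsics': array([[288.848,   0.   , 253.487],
       [  0.   , 288.848, 196.365],
       [  0.   ,   0.   ,   1.   ]]), 'k1': -0.07180446865372818, 'T_tool_cam': array([[-0.   ,  0.954,  0.301,  0.084],
       [ 1.   ,  0.   , -0.   ,  0.001],
       [-0.   ,  0.301, -0.954, -0.161],
       [ 0.   ,  0.   ,  0.   ,  1.   ]])}
```

View pics/top.png

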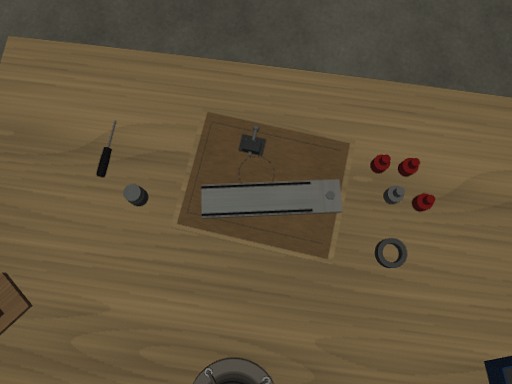

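View pics/side.png

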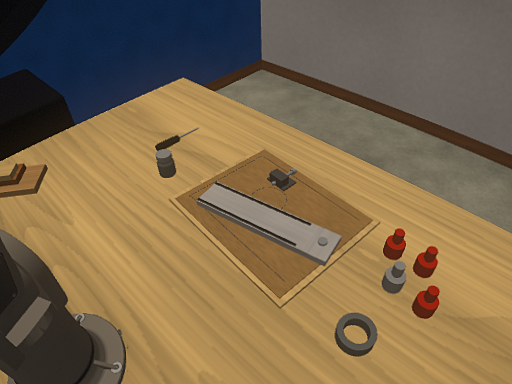

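Top view: the guide runs from the pin head at (330,196) to its free end at (202,200). The stop is at (253,145) and the jar at (135,194), with the tape at (391,253) and the driver at (107,150). Candidates for the weight are grey (395,194) and red (381,163), (410,167), (425,202). The grey steel one fits the description. In the side view it is at (395,277).

Run:
```python
from h import *
np.set_printoptions(precision=4,suppress=True)
c=cam("top"); D=np.load("top.npz"); im=D["im"]
cs=cam("side"); ims=np.load("side.npz")["im"]
print("board", ray(c,[(207,113),(350,145),(330,258),(178,224)],.012)[:,:2])
# rail: grey bright low saturation
hsv=cv2.cvtColor(im,cv2.COLOR_RGB2HSV)
m=((hsv[:,:,1]<45)&(hsv[:,:,2]>85)).astype(np.uint8); m[:100]=0;m[300:]=0;m[:,:185]=0;m[:,360:]=0
m=cv2.morphologyEx(m,cv2.MORPH_CLOSE,np.ones((9,9)))
cn=max(cv2.findContours(m,0,2)[0],key=cv2.contourArea)
b=cv2.boxPoints(cv2.minAreaRect(cn)); print("railbox px",b,ray(c,b,.030)[:,:2])
print("pinhead", ray(c,[(330,196)],.040)[:,:2])
# stop approx top
print("stop", ray(c,[(253,145)],.044)[:,:2])
# reds, grey : knob tops (z=.076)
for nm,I,cc in(("top",im,c),("side",ims,cs)):
    h=cv2.cvtColor(I,cv2.COLOR_RGB2HSV)
    mr=((h[:,:,1]>150)&((h[:,:,0]<8)|(h[:,:,0]>172))&(h[:,:,2]>60)).astype(np.uint8)
    for k in cv2.findContours(mr,0,2)[0]:
        if cv2.contourArea(k)>60:
            x,y,w,hh=cv2.boundingRect(k); print(nm,"red",x,y,w,hh,ray(cc,[(x+w/2,y+hh/2)],.035)[0,:2])
crop=np.hstack([cv2.resize(im[140:230,350:450],(400,360),interpolation=2),cv2.resize(ims[225:325,375:475],(360,360),interpolation=2)])
save("crop",crop)
v=im.copy(); cv2.drawContours(v,[cn],-1,(255,0,0),1)
save("rail",np.vstack([cv2.resize(v[105:265,170:360],(760,590))]))
```

```text
board [[ 0.7675  0.1847]
 [ 0.7262 -0.2345]
 [ 0.4019 -0.2079]
 [ 0.4378  0.2126]]
railbox px [[200.7279 185.6035]
 [339.7424 178.904 ]
 [341.2746 210.6976]
 [202.2601 217.3971]] [[ 0.5486  0.1652]
 [ 0.6184 -0.2107]
 [ 0.5308 -0.2228]
 [ 0.4625  0.1471]]
pinhead [[ 0.5649 -0.1869]]
stop [[0.6785 0.0382]]
top red 417 193 18 17 [ 0.5857 -0.4493]
top red 403 158 17 16 [ 0.6805 -0.4045]
top red 374 155 17 15 [ 0.6796 -0.3235]
side red 413 286 26 32 [ 0.5807 -0.443 ]
side red 414 247 24 31 [ 0.6749 -0.399 ]
side red 383 229 23 30 [ 0.6755 -0.3186]
```

View pics/crop.png

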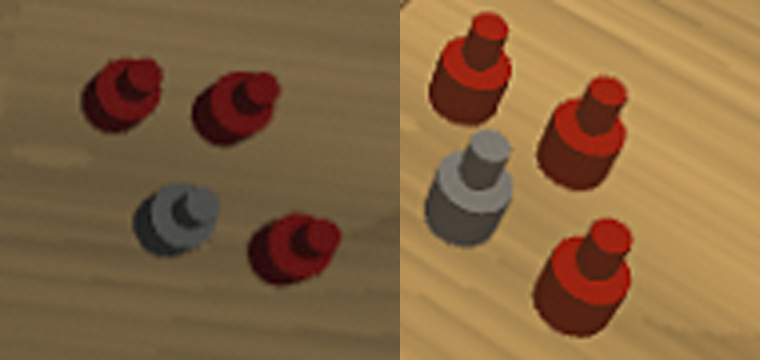

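View pics/rail.png

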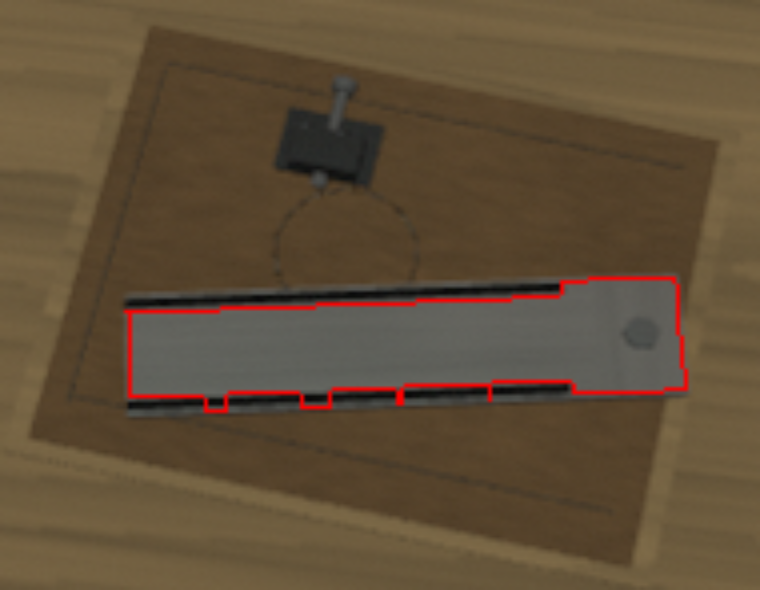

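Crop: the grey weight stands upright with its knob top at about (401,192) in the top view, and the three red look-alikes are clearly separate. Rail: the free end is at about (201.5,185) to (202,216), and the screw tip at about (249,154). I'm moving around to the push side, via x≈0.5.

Emit:
move_arm(plan=[0.036, 0.042, 0, 0, 0, -0.6, 0, 0.036, 0.042, 0, 0, 0, -0.6, 0, 0.036, 0.042, 0, 0, 0, -0.6, 0, 0.036, 0.042, 0, 0, 0, -0.6, 0, 0.036, 0.042, 0, 0, 0, -0.6, 0], force=20)

```text
t: 0.72
tcp_pos: [0.3905, -0.43, 0.2224]
orientation: [[1.0, -0.0, -0.0], [-0.0, -1.0, 0.0], [-0.0, -0.0, -1.0]]
ft_force: [0.7, -0.3, -0.5]
finger_gap: 0.0414
grasp_force: 0.0
```

Emit:
move_arm(plan=[0.036, 0.042, 0, 0, 0, 0, 0, 0.036, 0.042, 0, 0, 0, 0, 0, 0.036, 0.042, 0, 0, 0, 0, 0, -0.008, 0.05, 0, 0, 0, 0, 0, -0.008, 0.05, 0, 0, 0, 0, 0])

```text
t: 1.35
tcp_pos: [0.4815, -0.2037, 0.2221]
orientation: [[1.0, 0.002, -0.001], [0.002, -1.0, 0.0], [-0.001, -0.0, -1.0]]
ft_force: [0.1, 0.6, 0.3]
finger_gap: 0.0004
grasp_force: 0.0
```

Run:
```python
from h import *
np.set_printoptions(precision=4,suppress=True)
print("w top",ray(cam("top"),[(400.75,191.75)],.076),"side",ray(cam("side"),[(399.4,265.8)],.076))
```

```text
w top [[ 0.5932 -0.3646  0.076 ]] side [[ 0.5928 -0.3629  0.076 ]]
```

Emit:
move_arm(plan=[-0.008, 0.052, 0, 0, 0, 0, 0, -0.008, 0.052, 0, 0, 0, 0, 0, -0.008, 0.052, 0, 0, 0, 0, 0, -0.008, 0.052, 0, 0, 0, 0, 0, -0.008, 0.052, 0, 0, 0, 0, 0])

```text
t: 1.98
tcp_pos: [0.441, 0.0559, 0.2226]
orientation: [[1.0, 0.001, 0.0], [0.001, -1.0, -0.0], [0.0, 0.0, -1.0]]
ft_force: [1.0, 1.0, 0.7]
finger_gap: 0.0001
grasp_force: 0.0
```

Emit:
move_arm(plan=[-0.008, 0.049, -0.03, 0, 0, 0, 0, 0, 0, -0.04, 0, 0, 0, 0, 0, 0, 0, 0, 0, 0, 0])

```text
t: 2.35
tcp_pos: [0.4312, 0.1029, 0.1505]
orientation: [[1.0, 0.003, -0.006], [0.003, -1.0, -0.002], [-0.006, 0.002, -1.0]]
ft_force: [0.2, -0.5, 1.0]
finger_gap: 0.0006
grasp_force: 0.0
```

Run:
```python
from h import *
print(r.sense()["tcp_pos"])
im,d=camera("wrist"); save("w1",im)
c=cam("wrist")
print(proj(c,[[.467,.1105,.03],[.549,.163,.03],[.4625,.147,.03]]))
```

```text
[0.43121851 0.10289114 0.15053951]
[[245.44273774 157.84647629]
 [187.66024598  69.58361481]
 [208.75569402 162.35949197]]
```

View pics/w1.png

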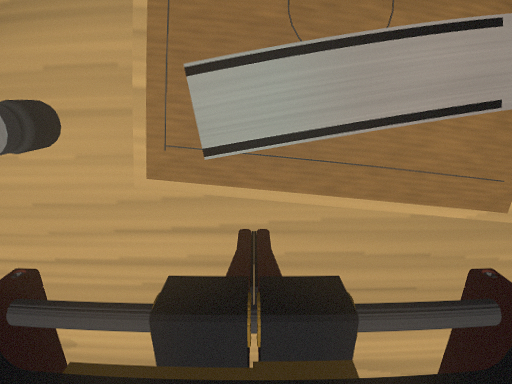

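The wrist view shows the guide's near edge running from its free corner (205,159) towards the right, and the fingers are well short of it. I'm descending.

Emit:
move_arm(plan=[0, 0, -0.045, 0, 0, 0, 0, 0, 0, -0.045, 0, 0, 0, 0, 0, 0, -0.035, 0, 0, 0, 0, 0, 0, -0.007, 0, 0, 0, 0, 0.005, 0, 0, 0, 0, 0, 0])

```text
t: 3.02
tcp_pos: [0.4397, 0.1032, 0.0218]
orientation: [[1.0, 0.001, 0.001], [0.001, -1.0, -0.0], [0.001, 0.0, -1.0]]
ft_force: [1.1, -0.2, 0.4]
finger_gap: 0.0003
grasp_force: 0.0
```

Emit:
move_arm(plan=[0.005, 0, 0, 0, 0, 0, 0, 0.005, 0, 0, 0, 0, 0, 0, 0.005, 0, 0, 0, 0, 0, 0, 0.005, 0, 0, 0, 0, 0, 0, 0.005, 0, 0, 0, 0, 0, 0])

```text
t: 3.65
tcp_pos: [0.4628, 0.1035, 0.0205]
orientation: [[1.0, 0.002, -0.002], [0.002, -1.0, -0.0], [-0.002, 0.0, -1.0]]
ft_force: [-4.5, 1.7, 2.9]
finger_gap: 0.0004
grasp_force: 2.0
```

Emit:
move_arm(plan=[0.008, 0.002, 0, 0, 0, 0, 0, 0.008, 0.002, 0, 0, 0, 0, 0, 0.008, 0.002, 0, 0, 0, 0, 0, 0.006, 0.001, 0, 0, 0, 0, 0, 0.004, 0.001, 0, 0, 0, 0, 0])

```text
t: 4.28
tcp_pos: [0.4981, 0.1114, 0.0206]
orientation: [[1.0, 0.001, 0.0], [0.001, -1.0, -0.0], [0.0, 0.0, -1.0]]
ft_force: [-2.4, 1.2, 0.8]
finger_gap: 0.0006
grasp_force: 1.2
```

Emit:
move_arm(plan=[0.003, 0, 0, 0, 0, 0, 0, 0.003, 0, 0, 0, 0, 0, 0, 0.003, 0, 0, 0, 0, 0, 0, 0.003, 0, 0, 0, 0, 0, 0, 0.003, 0, 0, 0, 0, 0, 0])

```text
t: 4.9
tcp_pos: [0.5127, 0.1114, 0.0207]
orientation: [[1.0, 0.002, -0.0], [0.002, -1.0, 0.0], [-0.0, -0.0, -1.0]]
ft_force: [-3.2, 1.9, -0.3]
finger_gap: 0.0007
grasp_force: 1.4
```

Run:
```python
from h import *
im,d=camera("wrist"); save("w2",im); print(r.sense()["ft_force"])
```

```text
[-1.71547445  1.24068557 -0.60751239]
```

View pics/w2.png

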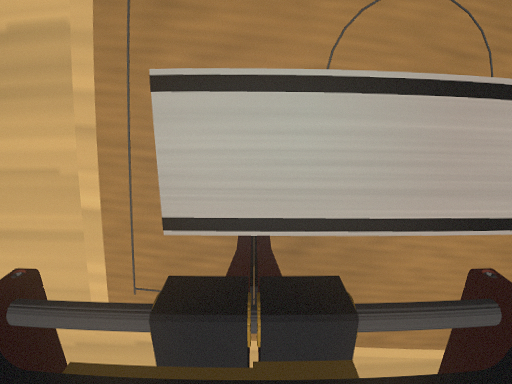

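The guide sits square against the closed fingers and has swung with them: its near edge is at row 235 and its free end at column ~160. I'm creeping on.

Emit:
move_arm(plan=[0.003, 0, 0, 0, 0, 0, 0, 0.003, 0, 0, 0, 0, 0, 0, 0.003, 0, 0, 0, 0, 0, 0, 0.003, 0, 0, 0, 0, 0, 0, 0.003, 0, 0, 0, 0, 0, 0])

```text
t: 5.58
tcp_pos: [0.5279, 0.1114, 0.0207]
orientation: [[1.0, 0.002, 0.0], [0.002, -1.0, 0.0], [0.0, -0.0, -1.0]]
ft_force: [-1.5, 2.1, -0.4]
finger_gap: 0.0002
grasp_force: 1.4
```

Emit:
move_arm(plan=[0.001, 0, 0, 0, 0, 0, 0, 0.001, 0, 0, 0, 0, 0, 0, 0.001, 0, 0, 0, 0, 0, 0, 0.001, 0, 0, 0, 0, 0, 0, 0.001, 0, 0, 0, 0, 0, 0])

```text
t: 6.2
tcp_pos: [0.5328, 0.1114, 0.0207]
orientation: [[1.0, 0.002, 0.0], [0.002, -1.0, 0.0], [0.0, -0.0, -1.0]]
ft_force: [-2.2, 2.0, -0.4]
finger_gap: 0.0005
grasp_force: 1.4
```

Emit:
move_arm(plan=[0.001, 0, 0, 0, 0, 0, 0, 0.001, 0, 0, 0, 0, 0, 0, 0.001, 0, 0, 0, 0, 0, 0, 0.001, 0, 0, 0, 0, 0, 0])

```text
t: 6.7
tcp_pos: [0.5367, 0.1114, 0.0207]
orientation: [[1.0, 0.002, 0.0], [0.002, -1.0, 0.0], [0.0, -0.0, -1.0]]
ft_force: [-2.6, 0.9, 0.2]
finger_gap: 0.0004
grasp_force: 1.4
```

Emit:
move_arm(plan=[0.001, 0, 0, 0, 0, 0, 0, 0.001, 0, 0, 0, 0, 0, 0, 0.001, 0, 0, 0, 0, 0, 0, 0.001, 0, 0, 0, 0, 0, 0])

```text
t: 7.2
tcp_pos: [0.5407, 0.1114, 0.0206]
orientation: [[1.0, 0.002, -0.0], [0.002, -1.0, -0.0], [-0.0, 0.0, -1.0]]
ft_force: [-2.0, 1.4, 0.6]
finger_gap: 0.0004
grasp_force: 1.4
```

Emit:
move_arm(plan=[0.001, 0, 0, 0, 0, 0, 0, 0.001, 0, 0, 0, 0, 0, 0, 0.001, 0, 0, 0, 0, 0, 0, 0.001, 0, 0, 0, 0, 0, 0])

```text
t: 7.7
tcp_pos: [0.5447, 0.1114, 0.0207]
orientation: [[1.0, 0.002, 0.0], [0.002, -1.0, 0.0], [0.0, -0.0, -1.0]]
ft_force: [-2.5, 2.8, 0.1]
finger_gap: 0.0006
grasp_force: 1.4
```

Emit:
move_arm(plan=[0.001, 0, 0, 0, 0, 0, 0, 0.001, 0, 0, 0, 0, 0, 0, 0.001, 0, 0, 0, 0, 0, 0])

```text
t: 8.07
tcp_pos: [0.5477, 0.1114, 0.0206]
orientation: [[1.0, 0.002, 0.0], [0.002, -1.0, -0.0], [0.0, 0.0, -1.0]]
ft_force: [-2.7, 2.8, 0.8]
finger_gap: 0.0006
grasp_force: 1.4
```

Run:
```python
from h import *
im,d=camera("top"); im2,_=camera("wrist")
a=cv2.resize(im[115:215,210:310],(400,400),interpolation=2); b=cv2.resize(im2[0:150,256:406],(400,400),interpolation=2)
save("t2",np.hstack([a,b])); print(r.sense()["ft_force"])
```

```text
[-1.8734265   2.02413164  0.2138422 ]
```

View pics/t2.png

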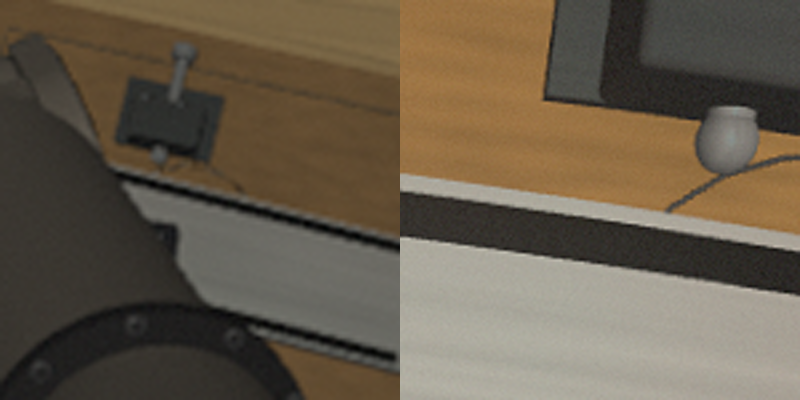

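The wrist crop (right half) shows the screw tip at about (728,175) and the guide edge at (728,217). The gap is about 7 mm.

Emit:
move_arm(plan=[0.001, 0, 0, 0, 0, 0, 0, 0.001, 0, 0, 0, 0, 0, 0, 0.001, 0, 0, 0, 0, 0, 0, 0.001, 0, 0, 0, 0, 0, 0])

```text
t: 8.68
tcp_pos: [0.5517, 0.1113, 0.0207]
orientation: [[1.0, 0.002, 0.0], [0.002, -1.0, -0.0], [0.0, 0.0, -1.0]]
ft_force: [-1.8, 1.6, -0.4]
finger_gap: 0.0008
grasp_force: 1.5
```

Emit:
move_arm(plan=[0.0007, 0, 0, 0, 0, 0, 0, 0.0007, 0, 0, 0, 0, 0, 0, 0.0007, 0, 0, 0, 0, 0, 0])

```text
t: 9.05
tcp_pos: [0.5538, 0.1114, 0.0206]
orientation: [[1.0, 0.002, -0.0], [0.002, -1.0, -0.0], [-0.0, 0.0, -1.0]]
ft_force: [-2.0, 2.1, -0.1]
finger_gap: 0.0005
grasp_force: 1.4
```

Emit:
move_arm(plan=[0.0007, 0, 0, 0, 0, 0, 0, 0.0007, 0, 0, 0, 0, 0, 0, 0.0007, 0, 0, 0, 0, 0, 0])

```text
t: 9.43
tcp_pos: [0.5559, 0.1114, 0.0207]
orientation: [[1.0, 0.002, 0.0], [0.002, -1.0, -0.0], [0.0, 0.0, -1.0]]
ft_force: [-3.0, 2.0, 0.6]
finger_gap: 0.0006
grasp_force: 1.4
```

Emit:
move_arm(plan=[0.0006, 0, 0, 0, 0, 0, 0, 0.0006, 0, 0, 0, 0, 0, 0, 0.0006, 0, 0, 0, 0, 0, 0])

```text
t: 9.8
tcp_pos: [0.5577, 0.1114, 0.0207]
orientation: [[1.0, 0.002, 0.0], [0.002, -1.0, -0.0], [0.0, 0.0, -1.0]]
ft_force: [-2.1, 2.8, -0.5]
finger_gap: 0.0005
grasp_force: 1.4
```

Emit:
move_arm(plan=[0.0005, 0, 0, 0, 0, 0, 0, 0.0005, 0, 0, 0, 0, 0, 0])

```text
t: 10.05
tcp_pos: [0.5587, 0.1113, 0.0207]
orientation: [[1.0, 0.002, 0.0], [0.002, -1.0, -0.0], [0.0, 0.0, -1.0]]
ft_force: [-2.0, 2.4, 0.1]
finger_gap: 0.0006
grasp_force: 1.4
```

Emit:
move_arm(plan=[0.0005, 0, 0, 0, 0, 0, 0, 0.0005, 0, 0, 0, 0, 0, 0])

```text
t: 10.3
tcp_pos: [0.5595, 0.1114, 0.0206]
orientation: [[1.0, 0.002, -0.0], [0.002, -1.0, -0.0], [-0.0, 0.0, -1.0]]
ft_force: [-3.1, 2.7, 1.3]
finger_gap: 0.0005
grasp_force: 1.9
```

Emit:
move_arm(plan=[0.0005, 0, 0, 0, 0, 0, 0, 0, 0, 0, 0, 0, 0, 0])

```text
t: 10.55
tcp_pos: [0.5596, 0.1114, 0.0206]
orientation: [[1.0, 0.002, -0.001], [0.002, -1.0, -0.0], [-0.001, 0.0, -1.0]]
ft_force: [-4.8, 1.9, 2.1]
finger_gap: 0.0002
grasp_force: 2.3
```

Emit:
move_arm(plan=[0.0005, 0, 0, 0, 0, 0, 0, 0, 0, 0, 0, 0, 0, 0])

```text
t: 10.8
tcp_pos: [0.5597, 0.1114, 0.0206]
orientation: [[1.0, 0.002, -0.002], [0.002, -1.0, -0.0], [-0.002, 0.0, -1.0]]
ft_force: [-4.5, 2.1, 2.9]
finger_gap: 0.0005
grasp_force: 2.9
```

Emit:
move_arm(plan=[0.0008, 0, 0, 0, 0, 0, 0, 0.0008, 0, 0, 0, 0, 0, 0, 0, 0, 0, 0, 0, 0, 0])

```text
t: 11.18
tcp_pos: [0.56, 0.1114, 0.0205]
orientation: [[1.0, 0.002, -0.004], [0.002, -1.0, -0.001], [-0.004, 0.001, -1.0]]
ft_force: [-9.9, 2.3, 7.5]
finger_gap: 0.0005
grasp_force: 4.8
```

Emit:
move_arm(plan=[0.0005, 0, 0, 0, 0, 0, 0, 0.0005, 0, 0, 0, 0, 0, 0, 0, 0, 0, 0, 0, 0, 0])

```text
t: 11.55
tcp_pos: [0.5601, 0.1114, 0.0205]
orientation: [[1.0, 0.002, -0.006], [0.002, -1.0, -0.001], [-0.006, 0.001, -1.0]]
ft_force: [-11.4, 3.1, 10.6]
finger_gap: 0.0004
grasp_force: 6.1
```

Emit:
move_arm(plan=[0, 0, 0, 0, 0, 0, 0, 0, 0, 0, 0, 0, 0, 0, 0, 0, 0, 0, 0, 0, 0, 0, 0, 0, 0, 0, 0, 0, 0, 0, 0, 0, 0, 0, 0])

```text
t: 12.18
tcp_pos: [0.56, 0.1114, 0.0205]
orientation: [[1.0, 0.002, -0.006], [0.002, -1.0, -0.001], [-0.006, 0.001, -1.0]]
ft_force: [-11.8, 2.1, 9.8]
finger_gap: 0.0004
grasp_force: 6.0
```

Emit:
move_arm(plan=[0, 0, 0, 0, 0, 0, 0, 0, 0, 0, 0, 0, 0, 0, 0, 0, 0, 0, 0, 0, 0, 0, 0, 0, 0, 0, 0, 0, 0, 0, 0, 0, 0, 0, 0])

```text
t: 12.8
tcp_pos: [0.56, 0.1114, 0.0205]
orientation: [[1.0, 0.002, -0.006], [0.002, -1.0, -0.001], [-0.006, 0.001, -1.0]]
ft_force: [-11.4, 1.9, 9.7]
finger_gap: 0.0005
grasp_force: 6.0
```

Emit:
move_arm(plan=[-0.001, 0, 0, 0, 0, 0, 0, -0.001, 0, 0, 0, 0, 0, 0, -0.002, 0, 0, 0, 0, 0, 0, -0.006, 0, 0, 0, 0, 0, 0, -0.012, 0, 0, 0, 0, 0, 0])

```text
t: 13.42
tcp_pos: [0.5417, 0.1107, 0.0208]
orientation: [[1.0, 0.0, 0.002], [0.0, -1.0, -0.0], [0.002, 0.0, -1.0]]
ft_force: [-0.3, -0.4, -0.3]
finger_gap: 0.0004
grasp_force: 0.0
```

Emit:
move_arm(plan=[0, 0, 0.04, 0, 0, 0, 0, 0, 0, 0.06, 0, 0, 0, 0.05, 0, -0.01, 0.06, 0, 0, 0, 0.05, 0.006, -0.052, 0.02, 0, 0, 0, 0.05, 0.006, -0.053, 0, 0, 0, 0, 0.05])

```text
t: 14.05
tcp_pos: [0.5544, -0.0047, 0.2033]
orientation: [[1.0, 0.003, 0.005], [0.003, -1.0, -0.0], [0.005, 0.001, -1.0]]
ft_force: [0.3, 0.6, 0.1]
finger_gap: 0.037
grasp_force: 0.0
```

Emit:
move_arm(plan=[0.006, -0.053, 0, 0, 0, 0, 0.05, 0.006, -0.053, 0, 0, 0, 0, 0.05, 0.006, -0.053, 0, 0, 0, 0, 0.05, 0.006, -0.053, 0, 0, 0, 0, 0.05, 0.006, -0.053, 0, 0, 0, 0, 0.05])

```text
t: 14.68
tcp_pos: [0.5827, -0.2705, 0.2007]
orientation: [[1.0, 0.001, 0.0], [0.001, -1.0, -0.001], [0.0, 0.001, -1.0]]
ft_force: [-0.1, 0.2, -0.4]
finger_gap: 0.05
grasp_force: 0.0
```

Emit:
move_arm(plan=[0.006, -0.053, 0, 0, 0, 0, 0.05, 0.003, -0.042, -0.02, 0, 0, 0, 0.05, 0, 0, -0.02, 0, 0, 0, 0.05, 0, 0, 0, 0, 0, 0, 0.05])

```text
t: 15.18
tcp_pos: [0.5908, -0.362, 0.1584]
orientation: [[1.0, 0.002, -0.004], [0.002, -1.0, 0.003], [-0.004, -0.003, -1.0]]
ft_force: [0.5, -0.3, 0.6]
finger_gap: 0.05
grasp_force: 0.0
```

Run:
```python
from h import *
np.set_printoptions(precision=4,suppress=True)
print(r.sense()["tcp_pos"],r.sense()["finger_gap"])
c=cam("wrist"); im,d=camera("wrist"); t,_=camera("top"); np.savez("t3.npz",im=t)
print(proj(c,[[.593,-.364,.076]]))
save("w3",np.hstack([im[60:360,120:420],cv2.resize(t[110:260,175:360],(370,300),interpolation=2)]))
```

```text
[ 0.5908 -0.362   0.1584] 0.05000462313849137
[[255.6791 201.4622]]
```

View pics/w3.png

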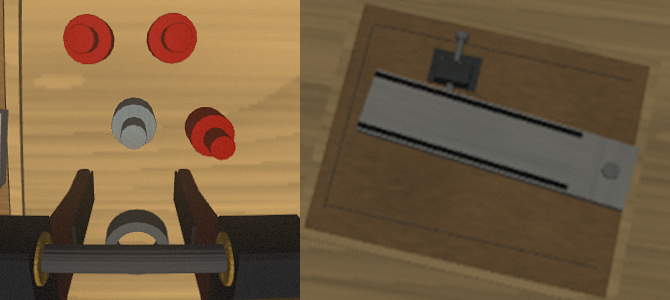

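Left half: the grey weight's knob is at about (254,195) in the wrist image, between the fingers and ahead of them. The right half (top view) shows the guide resting on the screw tip near (451,90). I'll remeasure now that the arm has settled, and locate the guide.

Run:
```python
from h import *
np.set_printoptions(precision=4,suppress=True)
s=r.sense();print(s["tcp_pos"],s["orientation"][:,2])
c=cam("wrist"); im,d=camera("wrist")
o,R,K,k1=c
# depth cloud of the knob top
vv,uu=np.mgrid[150:230,215:295]; z=d[150:230,215:295]
p=cv2.undistortPoints(np.c_[uu.ravel(),vv.ravel()].astype(float).reshape(-1,1,2),K,np.array([k1,0,0,0.]))[:,0]
P=o+(np.c_[p[:,0],-p[:,1],-np.ones(len(p))]*z.reshape(-1,1))@R.T
for lo,hi in((.070,.082),(.034,.045)):
    m=(P[:,2]>lo)&(P[:,2]<hi); q=P[m]; print(m.sum(),np.median(q,0),q.min(0),q.max(0))
# rail in top view, corners read: scale 2, crop offset (175,110), picture x offset 300
ct=cam("top"); px=np.array([(377,71),(636,149),(622,208),(358,129)],float)-[300,0]; px=px/2+[175,110]
Q=ray(ct,px,.03)[:,:2]; print(Q)
e=Q[0]-Q[1]; xh=e/np.linalg.norm(e); yh=np.array([-xh[1],xh[0]]); pin=Q[1]+.03*xh+.045*yh
print(np.linalg.norm(e),xh,pin,"target250",pin+.25*xh)
```

```text
[ 0.5927 -0.3616  0.161 ] [ 0.0002  0.0009 -1.    ]
530 [ 0.5978 -0.3618  0.0751] [ 0.5857 -0.3732  0.07  ] [ 0.6088 -0.3505  0.0771]
886 [ 0.6058 -0.3622  0.0391] [ 0.5768 -0.3839  0.0341] [ 0.6196 -0.3398  0.0411]
[[ 0.6669  0.1482]
 [ 0.6038 -0.221 ]
 [ 0.5199 -0.2094]
 [ 0.5808  0.1613]]
0.3745251680202348 [0.1683 0.9857] [ 0.5645 -0.1839] target250 [0.6066 0.0626]
```

Emit:
move_arm(plan=[0.003, -0.001, -0.05, 0, 0, 0, 0.05, 0, 0, -0.045, 0, 0, 0, 0.05, 0, 0, -0.018, 0, 0, 0, 0.05, 0, 0, -0.002, 0, 0, 0, 0.05, 0, 0, 0, 0, 0, 0, 0.02], force=30)

```text
t: 15.95
tcp_pos: [0.5967, -0.3651, 0.0477]
orientation: [[1.0, 0.002, 0.003], [0.002, -1.0, -0.001], [0.003, 0.001, -1.0]]
ft_force: [-0.4, -1.3, 0.7]
finger_gap: 0.0431
grasp_force: 0.0
```

Emit:
move_arm(plan=[0, 0, 0, 0, 0, 0, 0.01, 0, 0, 0, 0, 0, 0, 0.01, 0, 0, 0, 0, 0, 0, 0.01, 0, 0, 0, 0, 0, 0, 0.01])

```text
t: 16.45
tcp_pos: [0.5964, -0.3635, 0.047]
orientation: [[1.0, 0.003, 0.002], [0.003, -1.0, 0.001], [0.002, -0.001, -1.0]]
ft_force: [-0.2, 3.6, 7.0]
finger_gap: 0.0235
grasp_force: 29.9
```

Emit:
move_arm(plan=[0, 0, 0.01, 0, 0, 0, 0.01, 0, 0, 0.03, 0, 0, 0, 0.01, 0, 0, 0.04, 0, 0, 0, 0.01, 0, 0.01, 0.03, 0, 0, 0, 0.01, 0.001, 0.03, 0, 0, 0, 0, 0.01], force=45)

```text
t: 17.08
tcp_pos: [0.5964, -0.3283, 0.1585]
orientation: [[1.0, -0.003, 0.004], [-0.003, -1.0, -0.004], [0.004, 0.004, -1.0]]
ft_force: [0.5, 1.2, -6.3]
finger_gap: 0.0232
grasp_force: 44.9
```

Emit:
move_arm(plan=[0.001, 0.04, 0, 0, 0, 0, 0.01, 0.001, 0.045, 0, 0, 0, 0, 0.01, 0.001, 0.045, 0, 0, 0, 0, 0.01, 0.001, 0.045, 0, 0, 0, 0, 0.01, 0.001, 0.045, 0, 0, 0, 0, 0.01])

```text
t: 17.7
tcp_pos: [0.6003, -0.1041, 0.1553]
orientation: [[1.0, 0.001, -0.001], [0.001, -1.0, -0.001], [-0.001, 0.001, -1.0]]
ft_force: [0.4, 0.2, -5.1]
finger_gap: 0.0231
grasp_force: 44.9
```

Emit:
move_arm(plan=[0.001, 0.045, 0, 0, 0, 0, 0.01, 0.001, 0.045, 0, 0, 0, 0, 0.01, 0.001, 0.04, 0, 0, 0, 0, 0.01, 0.001, 0.025, 0, 0, 0, 0, 0.01, 0.001, 0.01, 0, 0, 0, 0, 0.01])

```text
t: 18.32
tcp_pos: [0.6057, 0.0617, 0.1554]
orientation: [[1.0, 0.004, -0.001], [0.004, -1.0, -0.0], [-0.001, 0.0, -1.0]]
ft_force: [-0.5, 0.1, -6.3]
finger_gap: 0.0234
grasp_force: 44.9
```

Emit:
move_arm(plan=[0, 0, 0, 0, 0, 0, 0.01])

```text
t: 18.45
tcp_pos: [0.6061, 0.0598, 0.1554]
orientation: [[1.0, 0.002, -0.001], [0.002, -1.0, -0.001], [-0.001, 0.001, -1.0]]
ft_force: [0.8, -0.8, -4.8]
finger_gap: 0.0233
grasp_force: 44.9
```

Run:
```python
from h import *
s=r.sense();print(s["tcp_pos"],s["finger_gap"],s["ft_force"],s["t"])
im,d=camera("wrist"); t,_=camera("side")
save("w4",np.hstack([im[0:300,100:500],cv2.resize(t[130:280,190:390],(400,300),interpolation=2)]))
```

```text
[0.60608727 0.05978294 0.15542196] 0.023304103757073345 [ 0.81371189 -0.78877891 -4.83394803] 18.45
```

View pics/w4.png

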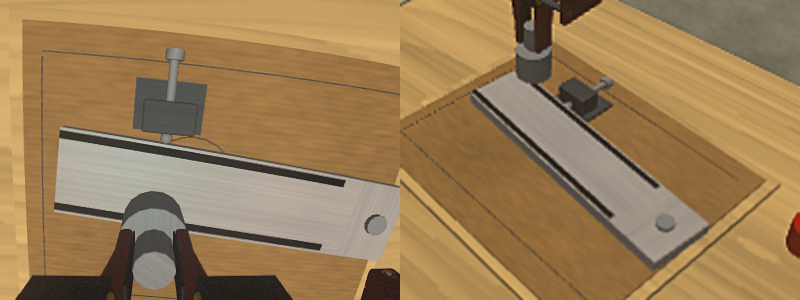

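The weight hangs upright in the grip over the guide's free half (wrist crop, about (155,215)). The guide edge is on the screw tip at (167,137). I'm lowering gently.

Emit:
move_arm(plan=[0, 0.001, -0.03, 0, 0, 0, 0.01, 0, 0, -0.025, 0, 0, 0, 0.01, 0, 0, -0.01, 0, 0, 0, 0.01, 0, 0, -0.005, 0, 0, 0, 0.01, 0, 0, -0.002, 0, 0, 0, 0.01])

```text
t: 19.18
tcp_pos: [0.6069, 0.061, 0.0842]
orientation: [[1.0, 0.001, 0.001], [0.001, -1.0, 0.0], [0.001, -0.0, -1.0]]
ft_force: [0.3, 0.1, -5.2]
finger_gap: 0.023
grasp_force: 44.9
```

Emit:
move_arm(plan=[0, 0, -0.001, 0, 0, 0, 0.01, 0, 0, -0.001, 0, 0, 0, 0.01, 0, 0, -0.001, 0, 0, 0, 0.01, 0, 0, -0.001, 0, 0, 0, 0.01])

```text
t: 19.68
tcp_pos: [0.6063, 0.0614, 0.0797]
orientation: [[1.0, 0.002, 0.0], [0.002, -1.0, -0.0], [0.0, 0.0, -1.0]]
ft_force: [-0.3, 0.3, -6.8]
finger_gap: 0.0233
grasp_force: 44.9
```

Emit:
move_arm(plan=[0, 0, -0.0007, 0, 0, 0, 0.01, 0, 0, -0.0007, 0, 0, 0, 0.01, 0, 0, -0.0007, 0, 0, 0, 0.01])

```text
t: 20.05
tcp_pos: [0.6062, 0.0613, 0.0775]
orientation: [[1.0, 0.002, -0.0], [0.002, -1.0, -0.0], [-0.0, 0.0, -1.0]]
ft_force: [-0.5, 0.6, -5.7]
finger_gap: 0.0234
grasp_force: 44.9
```

Emit:
move_arm(plan=[0, 0, -0.0005, 0, 0, 0, 0.01, 0, 0, -0.0005, 0, 0, 0, 0.01])

```text
t: 20.3
tcp_pos: [0.6064, 0.0614, 0.077]
orientation: [[1.0, 0.002, 0.0], [0.002, -1.0, -0.0], [0.0, 0.0, -1.0]]
ft_force: [-0.9, 1.1, -0.3]
finger_gap: 0.023
grasp_force: 44.9
```

Emit:
move_arm(plan=[0, 0, 0, 0, 0, 0, 0.024, 0, 0, 0, 0, 0, 0, 0.028, 0, 0, 0, 0, 0, 0, 0.034, 0, 0, 0, 0, 0, 0, 0.046, 0, 0, 0, 0, 0, 0, 0.046], force=5)

```text
t: 20.92
tcp_pos: [0.6063, 0.0613, 0.0766]
orientation: [[1.0, 0.002, 0.0], [0.002, -1.0, -0.0], [0.0, 0.0, -1.0]]
ft_force: [-0.5, -0.3, 0.2]
finger_gap: 0.0455
grasp_force: 0.0
```

Emit:
move_arm(plan=[0, 0, 0.005, 0, 0, 0, 0.046, 0, 0, 0.02, 0, 0, 0, 0.046, 0, 0, 0.04, 0, 0, 0, 0.046, 0, 0, 0.05, 0, 0, 0, 0.046, 0, 0, 0.03, 0, 0, 0, 0.046])

```text
t: 21.55
tcp_pos: [0.6074, 0.0618, 0.226]
orientation: [[1.0, 0.002, 0.005], [0.002, -1.0, 0.001], [0.005, -0.001, -1.0]]
ft_force: [-0.0, 0.1, -0.8]
finger_gap: 0.0459
grasp_force: 0.0
```

Emit:
move_arm(plan=[-0.02, -0.03, 0, 0, 0, 0, 0.046, -0.02, -0.05, 0, 0, 0, 0, 0.046, -0.02, -0.05, 0, 0, 0, 0, 0.046, -0.02, -0.05, 0, 0, 0, 0, 0.046, -0.01, -0.03, 0, 0, 0, 0, 0.046])

```text
t: 22.18
tcp_pos: [0.5151, -0.1515, 0.2233]
orientation: [[1.0, -0.001, 0.001], [-0.001, -1.0, -0.001], [0.001, 0.001, -1.0]]
ft_force: [-0.0, 0.0, -0.1]
finger_gap: 0.046
grasp_force: 0.0
```

Run:
```python
from h import *
s=r.sense();print(s["tcp_pos"],s["finger_gap"],s["ft_force"],s["t"])
im,d=camera("wrist"); t,_=camera("top"); u,_=camera("side")
save("f1",np.vstack([np.hstack([cv2.resize(im,(400,300)),cv2.resize(t,(400,300))]),np.hstack([cv2.resize(t[110:260,175:375],(400,300),interpolation=2),cv2.resize(u[130:280,190:390],(400,300),interpolation=2)])]))
```

```text
[ 0.51510322 -0.1515458   0.22325249] 0.045964695093594785 [-0.00075106  0.02264453 -0.12801168] 22.175
```

View pics/f1.png

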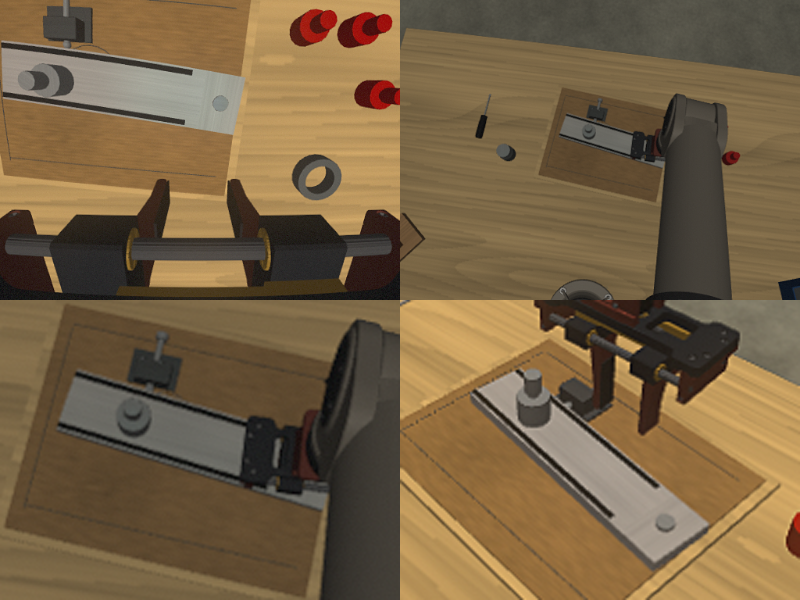

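The final view shows the weight upright on the guide's free half (wrist quarter, about (48,80)). The guide's edge is still at the screw tip, nothing else has moved, and the robot is clear.

```bash
python3 -c "
from rig import r
print(r.job_done())"
```

```text
the job is handed in; nothing more can be done
None
```

I pressed the guide against the screw at about 11.5 N for over a second and stood the weight upright on its free half, with the guide still on the screw; the jar, tape and screwdriver were left alone, and I handed the job in at about 22 s (no verdict was returned).

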